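# Load the ultrasonic bath and wind its timer

### The job

Get the cleaning bath ready for a batch of settings: stand the steel beaker in the round steel bath, and the narrow steel cup inside the beaker, both upright, on the floor of the vessel they are in, and set down gently, not dropped. Then wind the clockwork timer by its brass key, clockwise seen from above, regripping as often as needed, until it is fully wound (nearly a whole turn: the key comes to its stop with its pointer at the steel block on the timer). Leave the other things on the bench where they are.

Things in the scene. Friction and masses are not known exactly. Their poses are not given: they have to be found in the camera images.
- bath: The cleaning bath, fixed to the bench: a grey base unit 130 x 130 mm and 40 mm high, carrying a round open steel bowl, the largest vessel. Bowl: outside radius 41 mm at its foot and 50 mm at its rim, wall 4 mm, rim 80 mm above the bench. Origin: centre of the base unit's underside, z up
- bath_floor (a point): Centre of the inside floor of the bath's bowl, 45 mm above the bench (the bowl is 35 mm deep inside; inner radius 37 mm at the floor, 46 mm at the rim)
- beaker: The beaker, the middle vessel, loose: plain open steel, 65 mm high, outside radius 29 mm at the foot and 33 mm at the rim, wall 3 mm, floor 4 mm thick, 120 g nominal. Origin: centre of its underside, z up to the mouth. Standing in the bath its rim is 30 mm above the bath's rim
- cup: The narrow cup, the smallest vessel, loose: plain open steel, 85 mm high, outside radius 18 mm at the foot and 22 mm at the rim, wall 3 mm, floor 4 mm thick, 80 g nominal. Origin: centre of its underside, z up to the mouth. Standing in the beaker its rim is 24 mm above the beaker's rim
- timer: The clockwork timer, fixed to the bench: a white round drum of radius 46 mm, 60 mm high, with a brass wing key on top. On its top near the edge, on the timer's +x side (34 mm from the axis), stands a small steel block 10 x 6 mm, 8 mm high, that marks fully wound. Origin: centre of its underside, z up
- key (a joint): Turn of the timer's key in rad; it grows clockwise seen from above. 0 is run down, 6.28 is fully wound, a hard stop. A spring and friction resist (about 0.11 N m at most); the key stays where it is left. At the start it is nearly run down, its pointer 0.5 to 1.2 rad clockwise past the steel block, so that it needs most of one more full turn. At 0 and at 6.28 the key's pointer is at the steel block
- key_grip (a point): Centre of the key's flat wing, on the vertical key axis, 98 mm above the bench; it turns with the key. The wing is 34 mm long along the point's x, 8 mm thick along y and 26 mm high (85 to 111 mm above the bench). Below it, at 63 to 67 mm height, a thin brass pointer on a collar points along the point's +x, reaching 26 mm from the axis
- jar: Bystander, loose, among the vessels: closed glass jar with a brass lid, radius 28 mm, 60 mm high; origin under its centre
- tub: Bystander, loose: blue plastic tub with a white cap, radius 25 mm, 93 mm high; origin under its centre
- stone_box: Bystander, loose: flat clear plastic box 70 x 50 x 18 mm; origin under its centre
- tray: Bystander, loose: pale green open plastic tray 60 x 60 x 18 mm; origin under its centre
- tin: Bystander, loose: low glass pot with a steel lid, radius 26 mm, 30 mm high; origin under its centre
- burnisher: Bystander, loose: hand tool with a dark wooden handle, 150 mm long, lying on the bench along its x; origin under its middle
Things that resemble listed ones, but are neither listed nor needed, are in the scene too. What is shaped like the timer but green is not meant.

How it is judged:
By the outcome, as a careful person would: the job done as asked, in the order asked, and still so for the second after the job is handed in, with the robot touching nothing.
It also fails if it takes over 72 s, if anything falls off the work surface, if the arm or the gripper's body presses on something with over 40 N, if the wrist force passes 120 N, or if a joint passes its speed limit or range.

### The arm

A 7-joint arm with a two-finger parallel gripper is mounted at the origin on the work surface. World frame = base frame: x ahead of the robot, y to its left, z up, the work surface at z = 0. Lengths are in m, angles in rad, forces in N, time in s.
With the tool pointing down it reaches from about 0.425 to 0.875 m from the base axis. Payload 4.7 kg.
Tool frame: the origin (TCP) lies between the finger pads; the fingertips stand 11 mm ahead of it and the grasp point (between the pads) lies 8 mm behind it; z points along the fingers, y is the line along which they close (so a half turn about z gives the same grasp; the last joint's range is limited). The gripper opens to 87 mm and grips with 3 to 60 N. Pads are 19 mm wide; open, the fingers measure 117 mm over their backs; the gripper's body (75 mm by 190 mm) begins 51 mm behind the grasp point.
Start: joints at [-1.107, 0.321, -0.07, 1.45, 0.023, 1.371, -0.057], TCP at [0.283, 0.585, 0.234] pointing down, gripper open.
Joint ranges: [-2.86, 2.86], [-0.3, 2.09], [-1.38, 1.24], [0.06, 2.45], [-1.56, 4.7], [0.09, 2.05], [-2.69, 2.69]. Speed limits (rad/s): [2.57, 2.57, 3.14, 3.14, 3.14, 3.14, 3.14].

### API

Orientations are given as a rotation vector (axis times angle).
In Python, from bench import ctrl gives the robot as it stands. The module is installed in compiled form; this text tells all that it offers.
- The arm moves only by the shell command python3 -m inch 'ROWS' [FORCE]. ROWS is JSON, a list of rows, each an object with "slide": the shift along the tool's x, y, z scaled (see below), a list of three; "angular": the turn, a rotation vector about the tool's x, y, z scaled (see below), a list of three; "claw": the opening, from -1 (shut) to 1 (fully open). In form: [{"slide": [tx, ty, tz], "angular": [rx, ry, rz], "claw": claw}, ...]. A call has 1 to 10 rows; each row is the pose to reach, as a shift and turn from the pose commanded when the call began, along the tool's axes at that moment; what a row does not reach only later rows make up. The controller multiplies each number of a shift by 0.25 m and each number of a turn by 30 degrees. A row lasts 1/10 s, in which the tool goes at most 50 mm and 8.59 degrees, less where a joint would pass 70% of its speed; a pose out of reach is approached as far as the arm can. A call with a number of a shift or a turn outside -1 to 1 is refused whole. A call with a gripper value outside its range is refused whole. The fingers move at their own pace and stop on an object; FORCE is the grip in N (left out, the last holds). Time passes only in rows, so rows that repeat a pose let the fingers close. It gives the time, the measured TCP pose, the force, the opening and the grip force at its end, in the units of the state.
- ctrl.get_state(): the state, without advancing time (a new reading comes with each control period).
- ctrl.get_image(name): name is "side" or "top" or "wrist"; returns a dict with "color" (400x640x3 uint8, red, green, blue), "depth" (400x640 float32, m along the optical axis (not along the pixel's ray), 0 where there is no reading), "camera_matrix" (3x3 intrinsics, pixels), "extrinsics" (4x4, takes a point from camera to world coordinates); the wrist camera has in their place "tool_from_camera" (4x4, takes a point from camera to tool coordinates, whose origin is the TCP and whose axes are the flange's). Camera axes: x right, y up, looking along -z (the intrinsics and any distortion apply to the point x, -y, -z); pixel columns grow to the right and rows downward; lengths in m; the calibration is good to about 2 mm. A picture is of the moment at which its call begins: read the wrist's pose just before it.
- ctrl.close_job(): hands the job in; it is judged then, once.
Trained networks look in the newest picture that a camera, given by its name, has taken for a name from the list of things; names that differ only in an ending like _2 or _b are one class to them, and where a whole thing is asked for, a point or a joint stands for the part that bears it (a point fixed in the world has none). Each returns a list of dicts, best first, with "confidence" (0 to 1); they miss things now and then, are a little off and sometimes report something else, mostly with a low value. They report only what shows in the picture. A call takes as long as a camera call. They do not tell look-alikes from the thing itself.
- ctrl.find_in(query, camera): "bbox" ([centre column, centre row, width, height] in pixels, round what is visible of it).
- ctrl.outline_of(query, camera): "mask" (400x640 bool, what is visible of it) and "bbox" ([centre column, centre row, width, height] in pixels, round what is visible of it).
The state is a dict: "time": time; "joint_positions": joint angles; "qd": joint speeds; "joint_torque": joint torques, N m; "position": TCP position; "tool_rot": TCP orientation; "ft_force": force on the tool from outside, world axes, zero at the start; "torque": the same for the moment, N m; "grip_width": opening from 0.0 (shut) to 1.0 (fully open); "grip_force": force on a finger pad.
Only numpy, scipy, OpenCV 4.12 (cv2) and the standard library are available. Lean on these libraries where they do the work, as an engineer would, in place of code of your own. Each camera call takes 0.05 s, during which the arm holds its last target. There are 200 camera calls.

## Working session

There is one attempt and no reset: what is moved stays moved. The work goes in short steps, Python scripts to look and compute and a shell command to move; the robot and the scene stay as the last step left them, time stands still between calls to the robot, and variables do not carry over. Pictures are saved under pics/ and viewed, at most 10 in all, crops included, and the job is handed in when it is done.

```bash
mkdir -p pics
cat > h.py <<'E'
from bench import ctrl
import numpy as np, cv2
from scipy.spatial.transform import Rotation as R
def cam(n):
    s=ctrl.get_state(); im=ctrl.get_image(n)
    if 'extrinsics' in im: T=np.array(im['extrinsics'])
    else:
        W=np.eye(4); W[:3,:3]=R.from_rotvec(s['tool_rot']).as_matrix(); W[:3,3]=s['position']
        T=W@np.array(im['tool_from_camera'])
    im['T']=T; return im
def cloud(im):
    K=np.array(im['camera_matrix']); d=im['depth']; v,u=np.mgrid[0:400,0:640]
    x=(u-K[0,2])/K[0,0]*d; y=(v-K[1,2])/K[1,1]*d
    P=np.stack([x,-y,-d],-1)@im['T'][:3,:3].T+im['T'][:3,3]
    P[d==0]=np.nan; return P
def save(im,name,box=None,s=1):
    c=im['color'][:,:,::-1]
    if box: c=c[box[1]:box[3],box[0]:box[2]]
    cv2.imwrite('pics/'+name,cv2.resize(c,None,fx=s,fy=s))
E
python3 - <<'E'
from h import *
for n in ['top','side']:
    im=cam(n); save(im,n+'0.png'); P=cloud(im); np.save(n+'P.npy',P)
    print(n,im['T'][:3,3].round(3),im['T'][:3,2].round(2),np.array(im['camera_matrix']).round(1).tolist())
    for q in ['bath','beaker','cup','timer','key','jar','tub','tin','tray','stone_box','burnisher']:
        for r in ctrl.outline_of(q,n):
            if r['confidence']<.3: continue
            p=P[r['mask']]; p=p[~np.isnan(p[:,0])]
            top=p[p[:,2]>np.percentile(p[:,2],97)-.008] if len(p) else p
            print(q,round(r['confidence'],2),np.round(r['bbox']),len(p), np.percentile(p[:,2],97).round(3) if len(p) else '', ((top.min(0)+top.max(0))/2).round(3) if len(p) else '')
s=ctrl.get_state();print(s)
E
```

```text
top [ 0.403 -0.047  1.098] [-0.16  0.    0.99] [[411.7, 0.0, 313.5], [0.0, 411.7, 194.3], [0.0, 0.0, 1.0]]
bath 0.93 [381. 191.  61.  60.] 2512 0.08 [ 0.583 -0.229  0.078]
beaker 0.86 [267. 240.  30.  23.] 547 0.066 [0.454 0.064 0.063]
cup 0.67 [324. 233.  22.  16.] 250 0.087 [ 0.471 -0.077  0.085]
timer 0.93 [217. 132.  36.  39.] 1061 0.105 [0.746 0.213 0.105]
timer 0.91 [166. 186.  38.  35.] 1123 0.106 [0.593 0.349 0.105]
timer 0.89 [219. 184.  38.  39.] 1104 0.106 [0.6   0.206 0.106]
timer 0.61 [324. 234.  24.  18.] 271 0.087 [ 0.471 -0.077  0.085]
key 0.56 [213. 180.  17.  12.] 129 0.111 [0.6   0.204 0.108]
key 0.51 [157. 182.  11.   8.] 127 0.11 [0.595 0.349 0.107]
jar 0.9 [285. 182.  19.  23.] 365 0.063 [0.61  0.029 0.061]
tub 0.89 [277. 127.  22.  31.] 456 0.096 [0.751 0.048 0.093]
tub 0.45 [382. 193.  67.  61.] 2524 0.08 [ 0.583 -0.229  0.078]
tin 0.58 [193. 275.  25.  21.] 378 0.033 [0.369 0.262 0.031]
tray 0.61 [457. 230.  32.  27.] 565 0.02 [ 0.479 -0.424  0.017]
stone_box 0.82 [317. 132.  26.  24.] 453 0.022 [ 0.753 -0.053  0.018]
burnisher 0.7 [413. 284.  37.  17.] 296 0
[... 1244 characters left out ...]
ns': array([-1.10689798,  0.32099331, -0.07007218,  1.45051554,  0.02262562,
        1.37080243, -0.05687011]), 'qd': array([ 2.10917991e-03, -3.11166526e-04,  1.03785456e-04,  2.18691565e-03,
        1.69529432e-05, -1.90794684e-03, -1.55845114e-05]), 'joint_torque': array([-9.52371238e-05, -4.91111219e+01, -4.03011292e-01, -3.12767172e+01,
       -6.37007738e-02,  3.35745304e-02,  1.58474722e-05]), 'position': array([0.28266072, 0.58533611, 0.23358286]), 'tool_rot': array([7.00537112e-01, 3.06239622e+00, 8.00745947e-05]), 'ft_force': array([-0.48208924, -0.12502448, -0.8191037 ]), 'torque': array([ 0.01820873, -0.00350481,  0.03687234]), 'grip_force': 0.0, 'grip_width': 0.9985558836254181}
```

View images.

View pics/top0.png

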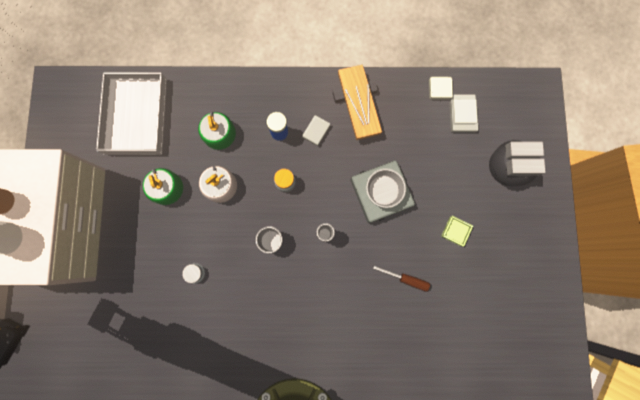

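Run:
```python
import cv2,numpy as np
a=cv2.imread('pics/top0.png'); b=cv2.imread('pics/side0.png')
A=cv2.resize(a[100:260,140:340],None,fx=4,fy=4,interpolation=cv2.INTER_CUBIC)[:,:800]
cv2.imwrite('pics/crop1.png',cv2.resize(A,(750,600)))
B=cv2.resize(b[110:270,230:430],(750,600),interpolation=cv2.INTER_CUBIC); cv2.imwrite('pics/crop2.png',B)
```

```text
(no output)
```

View pics/crop1.png

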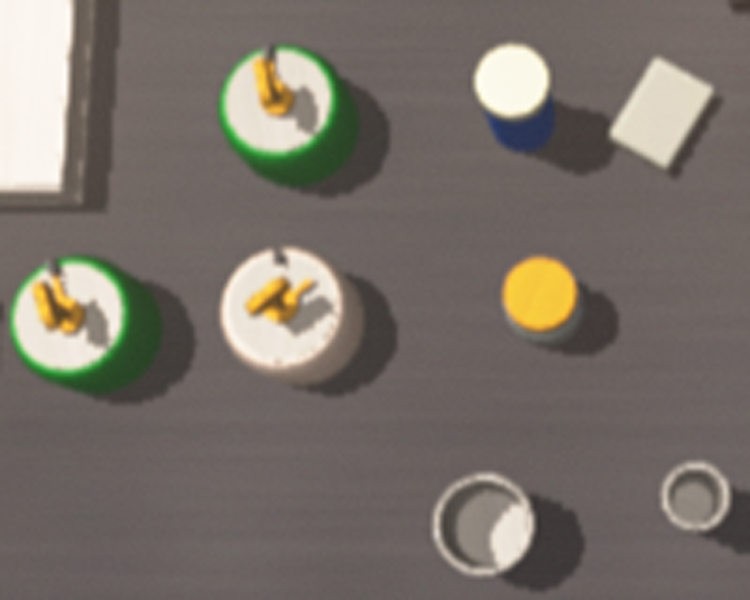

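View pics/crop2.png

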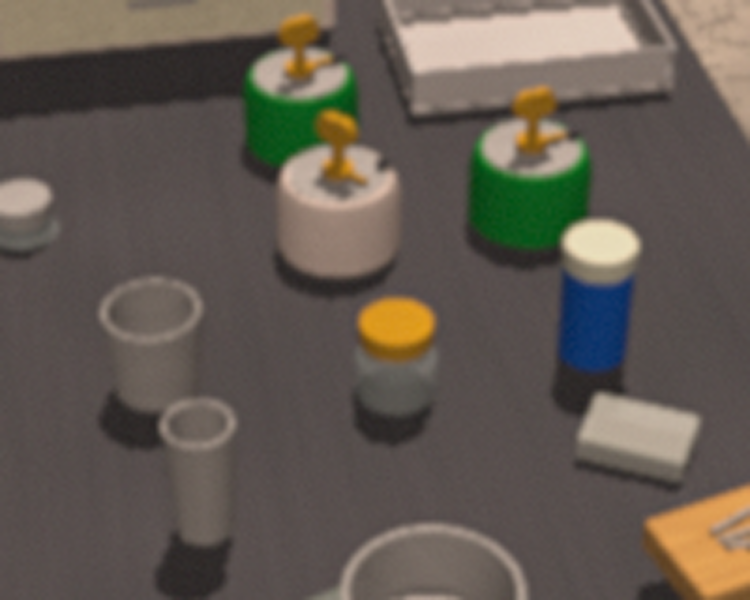

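```bash
cat >> h.py <<'E'
from scipy.optimize import least_squares
def rim(P,c,rmax,z0,z1):
    p=P.reshape(-1,3); p=p[~np.isnan(p[:,0])]
    p=p[(np.hypot(*(p[:,:2]-c).T)<rmax)&(p[:,2]>z0)&(p[:,2]<z1)]
    f=lambda q: np.hypot(p[:,0]-q[0],p[:,1]-q[1])-q[2]
    q=least_squares(f,[*c,rmax*.8],loss='soft_l1',f_scale=.002).x
    return q.round(4),np.median(p[:,2]).round(4),len(p)
def goal(pos,yaw=None):
    "slide/angular numbers to bring TCP to pos, tool x at world yaw (deg), tool down"
    s=ctrl.get_state(); M=R.from_rotvec(s['tool_rot']).as_matrix()
    y0=np.degrees(np.arctan2(M[1,0],M[0,0])); 
    out=[(M.T@(np.array(pos)-s['position'])/.25).round(4).tolist(), 'yaw',y0.round(2),'z',M[:,2].round(4).tolist()]
    if yaw is not None:
        x=np.radians(yaw); T=np.array([[np.cos(x),np.sin(x),0],[np.sin(x),-np.cos(x),0],[0,0,-1]]).T.T
        d=R.from_matrix(M.T@T).as_rotvec(); out+=['ang',(np.degrees(d)/30).round(3).tolist()]
    return out
def st():
    s=ctrl.get_state(); print('t',round(s['time'],2),'p',s['position'].round(4),'F',s['ft_force'].round(1),'gw',round(s['grip_width'],3),'gf',round(s['grip_force'],1),'q',s['joint_positions'].round(2))
E
python3 - <<'E'
from h import *
for n in ['top','side']:
    P=np.load(n+'P.npy')
    print(n,'bath',rim(P,[.583,-.228],.056,.072,.09),'beaker',rim(P,[.453,.065],.038,.058,.075),'cup',rim(P,[.47,-.077],.027,.078,.095))
    print('timer',rim(P,[.6,.205],.055,.03,.056))
    p=P.reshape(-1,3);p=p[~np.isnan(p[:,0])]
    k=p[(np.hypot(p[:,0]-.6,p[:,1]-.205)<.03)&(p[:,2]>.088)]
    print('wing',len(k),k.min(0).round(3),k.max(0).round(3),k.mean(0).round(4)); w,v=np.linalg.eigh(np.cov(k[:,:2].T)); print(w,np.degrees(np.arctan2(v[1,1],v[0,1])))
print(goal([.453,.065,.2],0)); st()
E
```

```text
top bath (array([ 0.5828, -0.2286,  0.0468]), np.float64(0.0789), 261) beaker (array([0.4535, 0.0637, 0.031 ]), np.float64(0.0642), 111) cup (array([ 0.4711, -0.0767,  0.0201]), np.float64(0.0853), 68)
timer (array([0.6005, 0.2043, 0.0432]), np.float64(0.0499), 216)
wing 75 [0.588 0.191 0.088] [0.613 0.22  0.112] [0.5999 0.204  0.1034]
[6.15367337e-06 8.87630931e-05] 131.24507646018395
side bath (array([ 0.5823, -0.2291,  0.0467]), np.float64(0.0799), 519) beaker (array([0.4526, 0.0645, 0.0312]), np.float64(0.065), 208) cup (array([ 0.4703, -0.0766,  0.02  ]), np.float64(0.0846), 166)
timer (array([0.6005, 0.2072, 0.0451]), np.float64(0.0451), 289)
wing 81 [0.587 0.191 0.088] [0.612 0.219 0.117] [0.5996 0.204  0.1034]
[7.79068875e-06 8.71554517e-05] 132.94902963326965
[[-1.5185, -1.5781, 0.1343], 'yaw', np.float64(154.23), 'z', [0.0001, 0.0, -1.0], 'ang', [0.0, -0.0, 5.141]]
t 1.2 p [0.2827 0.5853 0.2336] F [-0.5 -0.1 -0.8] gw 0.999 gf 0.0 q [-1.11  0.32 -0.07  1.45  0.02  1.37 -0.06]
```

Candidates: timers – green (217,132), green (166,186), white (219,184): the white one is it, confirmed in the crop, which shows the block at about (280,258) and the pointer to its right. Beaker (268,240) is the wide open vessel and cup (325,233) the narrow one. Jar (285,180) and tin (193,274) are closed. Bath is at (385,190). The heights of 65, 85 and 80 mm agree from both views.

```bash
python3 -m inch '[{"slide":[-0.76,-0.79,0.05],"angular":[0,0,0],"claw":1},{"slide":[-0.76,-0.79,0.05],"angular":[0,0,0],"claw":1},{"slide":[-0.76,-0.79,0.05],"angular":[0,0,0],"claw":1},{"slide":[-0.76,-0.79,0.05],"angular":[0,0,0],"claw":1},{"slide":[-0.76,-0.79,0.05],"angular":[0,0,0],"claw":1},{"slide":[-0.76,-0.79,0.05],"angular":[0,0,0],"claw":1},{"slide":[-0.76,-0.79,0.05],"angular":[0,0,0],"claw":1}]' 20
python3 -m inch '[{"slide":[-0.76,-0.79,0.05],"angular":[0,0,0],"claw":1},{"slide":[-0.76,-0.79,0.05],"angular":[0,0,0],"claw":1},{"slide":[-0.76,-0.79,0.05],"angular":[0,0,0],"claw":1},{"slide":[-0.76,-0.79,0.05],"angular":[0,0,0],"claw":1},{"slide":[-0.76,-0.79,0.05],"angular":[0,0,0],"claw":1},{"slide":[-0.76,-0.79,0.05],"angular":[0,0,0],"claw":1},{"slide":[-0.76,-0.79,0.05],"angular":[0,0,0],"claw":1},{"slide":[-0.76,-0.79,0.05],"angular":[0,0,0],"claw":1}]'
python3 - <<'E'
from h import *
st(); print(goal([.453,.064,.05])); im=cam('wrist'); print(rim(cloud(im),[.453,.064],.038,.058,.075))
E
```

```text
time: 1.9
position: [0.37, 0.3206, 0.2214]
tool_rot: [0.711, 3.059, -0.001]
ft_force: [0.5, 0.2, 0.1]
grip_width: 1.003
grip_force: 0.0
time: 2.7
position: [0.4532, 0.0656, 0.2087]
tool_rot: [0.7, 3.063, 0.001]
ft_force: [0.6, -0.7, 0.7]
grip_width: 0.996
grip_force: 0.0
t 2.7 p [0.4532 0.0656 0.2087] F [ 0.6 -0.7  0.7] gw 0.996 gf 0.0 q [-0.6  -0.09  0.38  1.95  0.03  1.28  0.89]
[[-0.002, -0.0067, 0.635], 'yaw', np.float64(154.24), 'z', [0.0002, 0.0009, -1.0]]
(array([0.4541, 0.066 , 0.0308]), np.float64(0.0647), 677)
```

```bash
python3 -m inch '[{"slide":[0,-0.003,0.2],"angular":[0,0,0],"claw":1},{"slide":[0,-0.003,0.35],"angular":[0,0,0],"claw":1},{"slide":[0,-0.003,0.48],"angular":[0,0,0],"claw":1},{"slide":[0,-0.003,0.58],"angular":[0,0,0],"claw":1},{"slide":[0,-0.003,0.634],"angular":[0,0,0],"claw":1},{"slide":[0,-0.003,0.634],"angular":[0,0,0],"claw":1}]' 20
python3 -m inch '[{"slide":[0,0,0],"angular":[0,0,0],"claw":0.4},{"slide":[0,0,0],"angular":[0,0,0],"claw":0.2},{"slide":[0,0,0],"angular":[0,0,0],"claw":0},{"slide":[0,0,0],"angular":[0,0,0],"claw":-0.2},{"slide":[0,0,0],"angular":[0,0,0],"claw":-0.2},{"slide":[0,0,0],"angular":[0,0,0],"claw":-0.2}]' 20
python3 -m inch '[{"slide":[0,0,-0.04],"angular":[0,0,0],"claw":-0.2},{"slide":[0,0,-0.16],"angular":[0,0,0],"claw":-0.2},{"slide":[0,0,-0.32],"angular":[0,0,0],"claw":-0.2},{"slide":[0,0,-0.44],"angular":[0,0,0],"claw":-0.2},{"slide":[0,0,-0.52],"angular":[0,0,0],"claw":-0.2},{"slide":[0,0,-0.52],"angular":[0,0,0],"claw":-0.2}]'
python3 - <<'E'
from h import *
st(); print(goal([.5826,-.2288,.185])); im=cam('side'); save(im,'lift.png',[180,100,480,340],2.5)
E
```

```text
time: 3.35
position: [0.4507, 0.0655, 0.0481]
tool_rot: [-0.694, -3.06, 0.003]
ft_force: [0.3, -0.3, -0.1]
grip_width: 1.001
grip_force: 0.0
time: 3.95
position: [0.4538, 0.0644, 0.051]
tool_rot: [0.7, 3.061, 0.003]
ft_force: [-0.3, 1.8, 4.8]
grip_width: 0.741
grip_force: 19.8
time: 4.55
position: [0.4544, 0.0636, 0.183]
tool_rot: [0.7, 3.058, 0.004]
ft_force: [0.0, -0.0, -1.0]
grip_width: 0.746
grip_force: 20.0
t 4.55 p [0.4544 0.0636 0.183 ] F [ 0. -0. -1.] gw 0.746 gf 20.0 q [-0.6  -0.08  0.39  1.99  0.03  1.22  0.9 ]
[[-0.971, -0.8299, -0.0072], 'yaw', np.float64(154.2), 'z', [0.005, 0.0016, -1.0]]
```

View pics/lift.png

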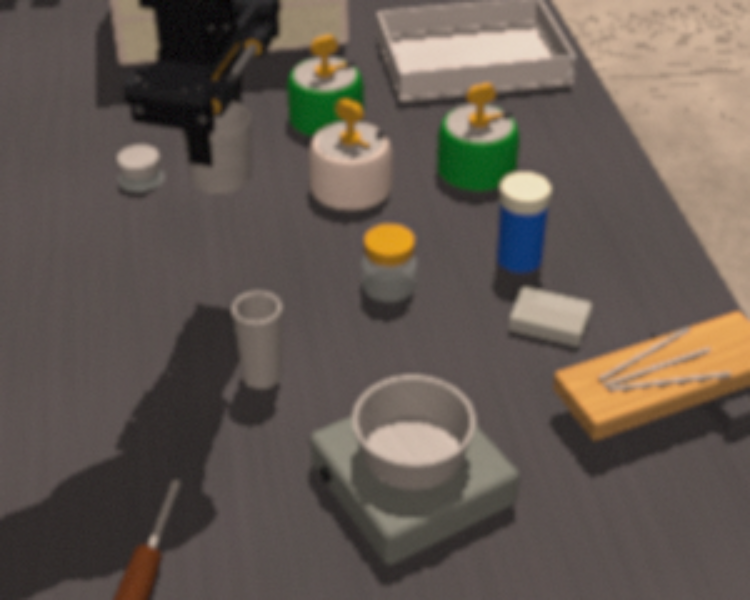

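The beaker hangs upright in the gripper, around crop pixel (218,150).

```bash
python3 -m inch '[{"slide":[-0.08,-0.07,0],"angular":[0,0,0],"claw":-0.2},{"slide":[-0.2,-0.17,0],"angular":[0,0,0],"claw":-0.2},{"slide":[-0.34,-0.29,0],"angular":[0,0,0],"claw":-0.2},{"slide":[-0.48,-0.41,0],"angular":[0,0,0],"claw":-0.2},{"slide":[-0.62,-0.53,0],"angular":[0,0,0],"claw":-0.2},{"slide":[-0.76,-0.65,0],"angular":[0,0,0],"claw":-0.2},{"slide":[-0.88,-0.75,0],"angular":[0,0,0],"claw":-0.2},{"slide":[-0.971,-0.83,0],"angular":[0,0,0],"claw":-0.2},{"slide":[-0.971,-0.83,0],"angular":[0,0,0],"claw":-0.2},{"slide":[-0.971,-0.83,0],"angular":[0,0,0],"claw":-0.2}]'
python3 - <<'E'
from h import *
st(); print(goal([.5826,-.2288,.097])); im=cam('side'); P=cloud(im); save(im,'overbath.png',[240,140,480,340],3)
p=P.reshape(-1,3); p=p[~np.isnan(p[:,0])]; p=p[(np.hypot(p[:,0]-.583,p[:,1]+.229)<.045)&(p[:,2]>.1)&(p[:,2]<.16)]
print(len(p),p[:,2].min(),p.min(0).round(3),p.max(0).round(3))
for z in (.137,.15): print(rim(P,[.583,-.229],.045,z-.006,z+.006))
E
```

```text
time: 5.6
position: [0.5796, -0.229, 0.1778]
tool_rot: [-0.703, -3.058, 0.001]
ft_force: [-0.1, 0.6, -0.8]
grip_width: 0.742
grip_force: 20.0
t 5.6 p [ 0.5796 -0.229   0.1778] F [-0.1  0.6 -0.8] gw 0.742 gf 20.0 q [-0.2   0.34  0.66  1.61 -0.22  1.26  1.62]
[[-0.0115, 0.0065, 0.3232], 'yaw', np.float64(154.11), 'z', [-0.0042, 0.0005, -1.0]]
296 0.12876018916611165 [ 0.548 -0.26   0.129] [ 0.607 -0.214  0.16 ]
(array([ 0.5786, -0.2278,  0.0293]), np.float64(0.1375), 118)
(array([ 0.5783, -0.2287,  0.0295]), np.float64(0.1502), 120)
```

View pics/overbath.png

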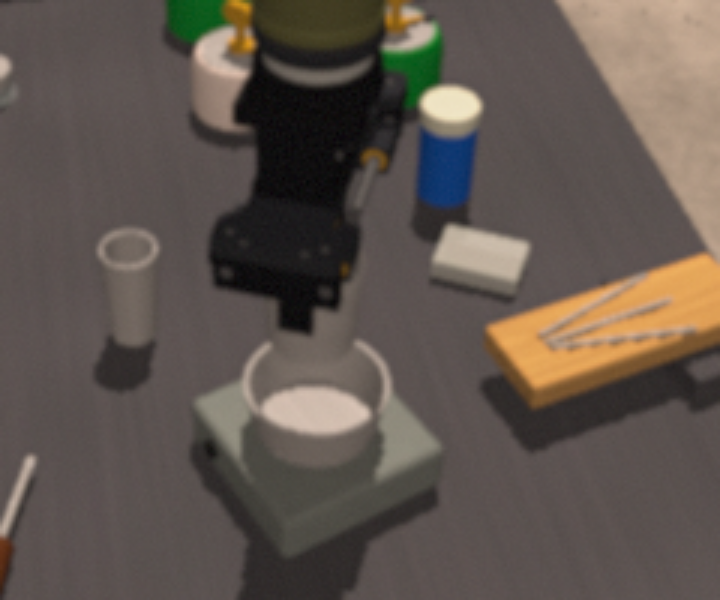

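```bash
python3 -m inch '[{"slide":[-0.013,0.004,0],"angular":[0,0,0],"claw":-0.2},{"slide":[-0.013,0.004,0.08],"angular":[0,0,0],"claw":-0.2},{"slide":[-0.013,0.004,0.16],"angular":[0,0,0],"claw":-0.2},{"slide":[-0.013,0.004,0.24],"angular":[0,0,0],"claw":-0.2},{"slide":[-0.013,0.004,0.28],"angular":[0,0,0],"claw":-0.2},{"slide":[-0.013,0.004,0.3],"angular":[0,0,0],"claw":-0.2},{"slide":[-0.013,0.004,0.3],"angular":[0,0,0],"claw":-0.2},{"slide":[-0.013,0.004,0.3],"angular":[0,0,0],"claw":-0.2}]'
python3 -m inch '[{"slide":[0,0,0.008],"angular":[0,0,0],"claw":-0.2},{"slide":[0,0,0.016],"angular":[0,0,0],"claw":-0.2},{"slide":[0,0,0.016],"angular":[0,0,0],"claw":-0.2}]'
python3 -m inch '[{"slide":[0,0,0.008],"angular":[0,0,0],"claw":-0.2},{"slide":[0,0,0.008],"angular":[0,0,0],"claw":-0.2}]'
python3 - <<'E'
from h import *
import time
for _ in range(2): st(); im=cam('side')
P=cloud(im); print(rim(P,[.583,-.229],.045,.088,.1))
E
```

```text
time: 6.45
position: [0.5852, -0.2292, 0.106]
tool_rot: [0.7, 3.061, 0.0]
ft_force: [-0.5, -0.0, -1.8]
grip_width: 0.742
grip_force: 20.0
time: 6.75
position: [0.5845, -0.2291, 0.1011]
tool_rot: [0.701, 3.062, 0.0]
ft_force: [0.0, -0.1, -0.5]
grip_width: 0.742
grip_force: 20.0
time: 6.95
position: [0.5844, -0.2291, 0.0988]
tool_rot: [-0.7, -3.062, -0.0]
ft_force: [0.4, 0.7, -1.1]
grip_width: 0.746
grip_force: 20.0
t 6.95 p [ 0.5844 -0.2291  0.0988] F [ 0.4  0.7 -1.1] gw 0.746 gf 20.0 q [-0.17  0.42  0.64  1.69 -0.27  1.12  1.66]
t 7.0 p [ 0.5845 -0.2291  0.0989] F [-0.1  0.4 -1.4] gw 0.743 gf 20.0 q [-0.17  0.42  0.64  1.69 -0.27  1.12  1.66]
(array([ 0.5738, -0.2272,  0.0384]), np.float64(0.0942), 76)
```

```bash
for i in 1 2; do python3 -m inch '[{"slide":[0,0,0.006],"angular":[0,0,0],"claw":-0.2},{"slide":[0,0,0.006],"angular":[0,0,0],"claw":-0.2},{"slide":[0,0,0.006],"angular":[0,0,0],"claw":-0.2}]' | grep -E 'posi|ft'; done
```

```text
position: [0.5845, -0.2291, 0.0975]
ft_force: [0.3, 0.9, 0.3]
position: [0.5847, -0.2292, 0.0962]
ft_force: [0.6, 0.0, -0.9]
```

```bash
python3 -m inch '[{"slide":[0,0,0.004],"angular":[0,0,0],"claw":-0.2},{"slide":[0,0,0.004],"angular":[0,0,0],"claw":-0.2},{"slide":[0,0,0.004],"angular":[0,0,0],"claw":-0.2}]' | grep -E 'posi|ft'
python3 -m inch '[{"slide":[0,0,0.004],"angular":[0,0,0],"claw":-0.2},{"slide":[0,0,0.004],"angular":[0,0,0],"claw":-0.2},{"slide":[0,0,0.004],"angular":[0,0,0],"claw":-0.2}]' | grep -E 'posi|ft'
```

```text
position: [0.5851, -0.2293, 0.096]
ft_force: [-0.9, 0.9, 5.9]
position: [0.5853, -0.2294, 0.096]
ft_force: [-2.8, 1.8, 10.7]
```

```bash
python3 -m inch '[{"slide":[0,0,-0.004],"angular":[0,0,0],"claw":-0.2},{"slide":[0,0,-0.004],"angular":[0,0,0],"claw":0.6},{"slide":[0,0,-0.004],"angular":[0,0,0],"claw":0.7},{"slide":[0,0,-0.004],"angular":[0,0,0],"claw":0.9},{"slide":[0,0,-0.06],"angular":[0,0,0],"claw":1},{"slide":[0,0,-0.2],"angular":[0,0,0],"claw":1},{"slide":[0,0,-0.4],"angular":[0,0,0],"claw":1},{"slide":[0,0,-0.55],"angular":[0,0,0],"claw":1},{"slide":[0,0,-0.55],"angular":[0,0,0],"claw":1}]'
python3 - <<'E'
from h import *
for n in ('wrist','side','top'):
    P=cloud(cam(n)); print(rim(P,[.583,-.229],.04,.1,.116), rim(P,[.583,-.229],.056,.074,.088),rim(P,[.47,-.077],.027,.078,.095))
st(); print(goal([.4705,-.0767,.235]))
E
```

```text
time: 9.15
position: [0.5874, -0.2312, 0.2391]
tool_rot: [0.699, 3.051, -0.001]
ft_force: [0.6, -0.3, 0.6]
grip_width: 0.996
grip_force: 0.0
(array([ 0.5849, -0.2278,  0.0307]), np.float64(0.1096), 846) (array([ 0.5833, -0.227 ,  0.0459]), np.float64(0.0798), 1547) (array([ 0.4728, -0.0762,  0.02  ]), np.float64(0.0846), 430)
(array([ 0.5837, -0.2295,  0.031 ]), np.float64(0.1079), 369) (array([ 0.5787, -0.2356,  0.0389]), np.float64(0.0812), 556) (array([ 0.4704, -0.0761,  0.0201]), np.float64(0.0842), 161)
(array([ 0.584 , -0.2296,  0.0312]), np.float64(0.1083), 48) (array([ 0.5829, -0.227 ,  0.0451]), np.float64(0.0796), 91) (array([ 0.4712, -0.0769,  0.0201]), np.float64(0.0846), 68)
t 9.3 p [ 0.5843 -0.2291  0.2317] F [-0.9  0.7  0.5] gw 1.001 gf 0.0 q [-0.21  0.31  0.68  1.54 -0.2   1.36  1.61]
[[0.675, 0.3508, -0.0132], 'yaw', np.float64(154.22), 'z', [0.0001, 0.0004, -1.0]]
```

```bash
python3 -m inch '[{"slide":[0.1,0.05,0],"angular":[0,0,0],"claw":1},{"slide":[0.25,0.13,0],"angular":[0,0,0],"claw":1},{"slide":[0.4,0.21,0],"angular":[0,0,0],"claw":1},{"slide":[0.55,0.29,0],"angular":[0,0,0],"claw":1},{"slide":[0.675,0.35,0],"angular":[0,0,0],"claw":1},{"slide":[0.675,0.35,0],"angular":[0,0,0],"claw":1},{"slide":[0.675,0.35,0.1],"angular":[0,0,0],"claw":1},{"slide":[0.675,0.35,0.2],"angular":[0,0,0],"claw":1},{"slide":[0.675,0.35,0.2],"angular":[0,0,0],"claw":1},{"slide":[0.675,0.35,0.2],"angular":[0,0,0],"claw":1}]'
python3 - <<'E'
from h import *
im=cam('wrist'); print(rim(cloud(im),[.471,-.077],.027,.078,.095))
st(); print(goal([.471,-.0765,.076]))
E
```

```text
time: 10.3
position: [0.4703, -0.0776, 0.1811]
tool_rot: [-0.701, -3.06, 0.002]
ft_force: [0.5, -0.2, 0.8]
grip_width: 0.997
grip_force: 0.0
(array([ 0.4716, -0.075 ,  0.02  ]), np.float64(0.0848), 609)
t 10.35 p [ 0.471  -0.0776  0.182 ] F [ 0.3 -0.4  0.3] gw 1.001 gf 0.0 q [-0.48 -0.03  0.58  1.95  0.02  1.22  1.21]
[[0.002, 0.0042, 0.4239], 'yaw', np.float64(154.18), 'z', [-0.0, -0.0006, -1.0]]
```

```bash
python3 -m inch '[{"slide":[0.001,0.005,0.12],"angular":[0,0,0],"claw":1},{"slide":[0.001,0.005,0.25],"angular":[0,0,0],"claw":0.8},{"slide":[0.001,0.005,0.35],"angular":[0,0,0],"claw":0.6},{"slide":[0.001,0.005,0.41],"angular":[0,0,0],"claw":0.5},{"slide":[0.001,0.005,0.424],"angular":[0,0,0],"claw":0.4},{"slide":[0.001,0.005,0.424],"angular":[0,0,0],"claw":0.4},{"slide":[0.001,0.005,0.424],"angular":[0,0,0],"claw":0.3}]' 20
python3 -m inch '[{"slide":[0,0,0],"angular":[0,0,0],"claw":0.1},{"slide":[0,0,0],"angular":[0,0,0],"claw":0},{"slide":[0,0,0],"angular":[0,0,0],"claw":-0.2},{"slide":[0,0,0],"angular":[0,0,0],"claw":-0.4},{"slide":[0,0,0],"angular":[0,0,0],"claw":-0.4},{"slide":[0,0,0],"angular":[0,0,0],"claw":-0.4}]' 20
python3 -m inch '[{"slide":[0,0,-0.04],"angular":[0,0,0],"claw":-0.4},{"slide":[0,0,-0.16],"angular":[0,0,0],"claw":-0.4},{"slide":[0,0,-0.32],"angular":[0,0,0],"claw":-0.4},{"slide":[0,0,-0.48],"angular":[0,0,0],"claw":-0.4},{"slide":[0,0,-0.6],"angular":[0,0,0],"claw":-0.4},{"slide":[0,0,-0.6],"angular":[0,0,0],"claw":-0.4}]'
python3 - <<'E'
from h import *
im=cam('side');st(); print(goal([.584,-.229,.226])); P=cloud(im)
for z in (.16,.18,.2): print(rim(P,[.471,-.076],.03,z-.006,z+.006))
E
```

```text
time: 11.05
position: [0.4722, -0.0759, 0.0769]
tool_rot: [0.7, 3.06, 0.001]
ft_force: [-0.1, -0.3, -0.6]
grip_width: 0.682
grip_force: 0.0
time: 11.65
position: [0.4715, -0.0756, 0.0761]
tool_rot: [0.7, 3.061, 0.001]
ft_force: [-0.4, 1.1, 5.8]
grip_width: 0.493
grip_force: 20.0
time: 12.25
position: [0.4732, -0.0763, 0.2301]
tool_rot: [0.699, 3.055, 0.004]
ft_force: [0.3, 0.2, -0.6]
grip_width: 0.489
grip_force: 20.0
t 12.3 p [ 0.4718 -0.0761  0.2276] F [-0.7 -0.4 -1.7] gw 0.496 gf 20.0 q [-0.49 -0.08  0.57  1.89  0.04  1.31  1.19]
[[-0.6701, -0.3555, 0.0076], 'yaw', np.float64(154.21), 'z', [0.0038, 0.0005, -1.0]]
(array([ 0.473 , -0.0764,  0.0177]), np.float64(0.1621), 50)
(array([ 0.4726, -0.0764,  0.0187]), np.float64(0.18), 76)
(array([ 0.4728, -0.0762,  0.0197]), np.float64(0.1997), 90)
```

```bash
python3 -m inch '[{"slide":[-0.06,-0.03,0],"angular":[0,0,0],"claw":-0.4},{"slide":[-0.17,-0.09,0],"angular":[0,0,0],"claw":-0.4},{"slide":[-0.3,-0.16,0],"angular":[0,0,0],"claw":-0.4},{"slide":[-0.43,-0.23,0],"angular":[0,0,0],"claw":-0.4},{"slide":[-0.56,-0.3,0],"angular":[0,0,0],"claw":-0.4},{"slide":[-0.64,-0.34,0],"angular":[0,0,0],"claw":-0.4},{"slide":[-0.67,-0.356,0],"angular":[0,0,0],"claw":-0.4},{"slide":[-0.67,-0.356,0],"angular":[0,0,0],"claw":-0.4},{"slide":[-0.67,-0.356,0],"angular":[0,0,0],"claw":-0.4}]'
python3 - <<'E'
from h import *
im=cam('side');st(); print(goal([.584,-.229,.125])); P=cloud(im)
for z in (.16,.175,.19): print(rim(P,[.584,-.229],.03,z-.006,z+.006))
print(rim(P,[.584,-.229],.04,.1,.116))
P=cloud(cam('top'));print(rim(P,[.584,-.229],.04,.1,.116))
E
```

```text
time: 13.2
position: [0.5822, -0.2276, 0.2247]
tool_rot: [-0.7, -3.06, -0.001]
ft_force: [-1.1, 0.3, -1.5]
grip_width: 0.488
grip_force: 20.0
t 13.25 p [ 0.5824 -0.2273  0.2251] F [-0.2  0.5 -0.5] gw 0.493 gf 20.0 q [-0.25  0.32  0.72  1.55 -0.22  1.35  1.62]
[[-0.0093, -0.0038, 0.4003], 'yaw', np.float64(154.29), 'z', [-0.0011, 0.0016, -1.0]]
(array([ 0.5815, -0.2274,  0.0179]), np.float64(0.1594), 72)
(array([ 0.5812, -0.2271,  0.0188]), np.float64(0.1748), 82)
(array([ 0.5813, -0.2277,  0.0193]), np.float64(0.1895), 93)
(array([ 0.5835, -0.2296,  0.0309]), np.float64(0.1084), 319)
(array([ 0.5842, -0.228 ,  0.03  ]), np.float64(0.1088), 26)
```

```bash
python3 -m inch '[{"slide":[-0.011,-0.003,0],"angular":[0,0,0],"claw":-0.4},{"slide":[-0.011,-0.003,0.08],"angular":[0,0,0],"claw":-0.4},{"slide":[-0.011,-0.003,0.16],"angular":[0,0,0],"claw":-0.4},{"slide":[-0.011,-0.003,0.24],"angular":[0,0,0],"claw":-0.4},{"slide":[-0.011,-0.003,0.31],"angular":[0,0,0],"claw":-0.4},{"slide":[-0.011,-0.003,0.36],"angular":[0,0,0],"claw":-0.4},{"slide":[-0.011,-0.003,0.38],"angular":[0,0,0],"claw":-0.4},{"slide":[-0.011,-0.003,0.38],"angular":[0,0,0],"claw":-0.4},{"slide":[-0.011,-0.003,0.38],"angular":[0,0,0],"claw":-0.4}]'
for i in 1 2 3; do python3 -m inch '[{"slide":[0,0,0.005],"angular":[0,0,0],"claw":-0.4},{"slide":[0,0,0.005],"angular":[0,0,0],"claw":-0.4},{"slide":[0,0,0.005],"angular":[0,0,0],"claw":-0.4}]' | grep -E 'posi|ft'; done
```

```text
time: 14.2
position: [0.5858, -0.2308, 0.1315]
tool_rot: [0.7, 3.061, -0.0]
ft_force: [-0.3, -0.1, -0.5]
grip_width: 0.494
grip_force: 20.0
position: [0.5854, -0.2307, 0.1297]
ft_force: [-0.2, -0.3, -0.8]
position: [0.5852, -0.2305, 0.128]
ft_force: [-0.0, -0.3, -1.0]
position: [0.5852, -0.2306, 0.1267]
ft_force: [-0.3, 0.0, -0.6]
```

```bash
python3 -m inch '[{"slide":[0,0,0.004],"angular":[0,0,0],"claw":-0.4},{"slide":[0,0,0.004],"angular":[0,0,0],"claw":-0.4},{"slide":[0,0,0.004],"angular":[0,0,0],"claw":-0.4}]' | grep -E 'posi|ft'
python3 -m inch '[{"slide":[0,0,0.004],"angular":[0,0,0],"claw":-0.4},{"slide":[0,0,0.004],"angular":[0,0,0],"claw":-0.4},{"slide":[0,0,0.004],"angular":[0,0,0],"claw":-0.4}]' | grep -E 'posi|ft'
```

```text
position: [0.5852, -0.2306, 0.1258]
ft_force: [0.4, 0.2, -1.2]
position: [0.5854, -0.2307, 0.1252]
ft_force: [-0.0, 0.6, 2.6]
```

```bash
python3 -m inch '[{"slide":[0,0,0],"angular":[0,0,0],"claw":-0.1},{"slide":[0,0,0],"angular":[0,0,0],"claw":0.2},{"slide":[0,0,0],"angular":[0,0,0],"claw":0.5},{"slide":[0,0,0],"angular":[0,0,0],"claw":0.5},{"slide":[0,0,-0.06],"angular":[0,0,0],"claw":0.5},{"slide":[0,0,-0.2],"angular":[0,0,0],"claw":0.5},{"slide":[0,0,-0.35],"angular":[0,0,0],"claw":0.5},{"slide":[0,0,-0.45],"angular":[0,0,0],"claw":0.5},{"slide":[0,0,-0.45],"angular":[0,0,0],"claw":0.5}]'
python3 - <<'E'
from h import *
for n in ('wrist','side','top'):
    im=cam(n); P=cloud(im); print(rim(P,[.584,-.229],.027,.126,.142), rim(P,[.584,-.229],.04,.1,.116))
    if n=='wrist': save(im,'nest.png')
st(); print(goal([.600,.204,.235],132))
E
```

```text
time: 16.6
position: [0.5873, -0.2321, 0.2429]
tool_rot: [0.699, 3.054, -0.0]
ft_force: [1.0, -0.7, -0.1]
grip_width: 0.75
grip_force: 0.0
(array([ 0.5855, -0.23  ,  0.0199]), np.float64(0.1338), 576) (array([ 0.5833, -0.2264,  0.0289]), np.float64(0.1097), 923)
(array([ 0.5842, -0.2316,  0.0201]), np.float64(0.1337), 213) (array([ 0.5819, -0.2342,  0.0257]), np.float64(0.1096), 398)
(array([ 0.5849, -0.2296,  0.0185]), np.float64(0.1327), 26) (array([ 0.5835, -0.2205,  0.0231]), np.float64(0.1088), 50)
t 16.75 p [ 0.5849 -0.2304  0.2371] F [-0.1 -0.8 -0.1] gw 0.751 gf 0.0 q [-0.24  0.32  0.73  1.53 -0.22  1.37  1.62]
[[0.7012, 1.5909, 0.0093], 'yaw', np.float64(154.23), 'z', [-0.0003, 0.0005, -1.0], 'ang', [0.0, -0.001, 0.741]]
```

View pics/nest.png

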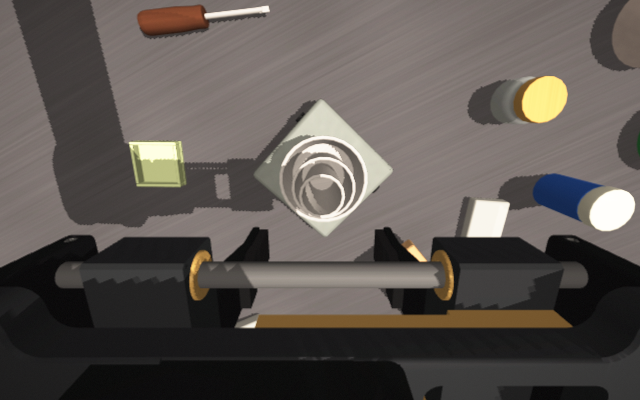

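The cup stands centred in the beaker, and the beaker in the bath (nested rims near (320,190)). Now to the timer.

```bash
python3 -m inch '[{"slide":[0.06,0.14,0],"angular":[0,0,0],"claw":0.5},{"slide":[0.35,0.795,0],"angular":[0,0,0],"claw":0.5},{"slide":[0.35,0.795,0],"angular":[0,0,0],"claw":0.5},{"slide":[0.35,0.795,0],"angular":[0,0,0],"claw":0.5},{"slide":[0.35,0.795,0],"angular":[0,0,0],"claw":0.5},{"slide":[0.35,0.795,0],"angular":[0,0,0],"claw":0.5}]'
python3 -m inch '[{"slide":[0.35,0.795,0],"angular":[0,0,0.25],"claw":0.5},{"slide":[0.35,0.795,0],"angular":[0,0,0.5],"claw":0.5},{"slide":[0.35,0.795,0],"angular":[0,0,0.74],"claw":0.5},{"slide":[0.35,0.795,0],"angular":[0,0,0.74],"claw":0.5},{"slide":[0.35,0.795,0],"angular":[0,0,0.74],"claw":0.5},{"slide":[0.35,0.795,0],"angular":[0,0,0.74],"claw":0.5},{"slide":[0.35,0.795,0],"angular":[0,0,0.74],"claw":0.5},{"slide":[0.35,0.795,0],"angular":[0,0,0.74],"claw":0.5}]'
cat > key.py <<'E'
from h import *
def key():
    im=cam('wrist'); P=cloud(im); p=P.reshape(-1,3); m=~np.isnan(p[:,0])
    c=im['color'].reshape(-1,3).astype(float); brass=(c[:,0]>1.5*c[:,2])&(c[:,0]>60)
    r=np.hypot(p[:,0]-.6,p[:,1]-.204)
    k=p[m&(r<.03)&(p[:,2]>.1)]; w,v=np.linalg.eigh(np.cov(k[:,:2].T))
    print('wing',len(k),((k.max(0)+k.min(0))/2).round(4),k[:,2].max().round(3),'axis',np.degrees(np.arctan2(v[1,1],v[0,1])).round(1))
    a=k[:,:2].mean(0)
    q=p[m&brass&(r<.032)&(p[:,2]<.075)&(p[:,2]>.058)]; q=q[np.hypot(*(q[:,:2]-a).T)>.015]
    if len(q): d=q[:,:2].mean(0)-a; print('pointer',len(q),np.degrees(np.arctan2(d[1],d[0])).round(1))
    b=p[m&~brass&(r<.045)&(r>.025)&(p[:,2]>.0655)&(p[:,2]<.072)]
    if len(b): d=b[:,:2].mean(0)-a; print('block',len(b),np.degrees(np.arctan2(d[1],d[0])).round(1),np.hypot(*d).round(3))
    return im
E
python3 - <<'E'
from key import *
im=key(); save(im,'timer.png'); st(); print(goal([.600,.204,.09],132))
E
```

```text
time: 17.35
position: [0.5921, -0.006, 0.2353]
tool_rot: [-0.684, -3.062, -0.003]
ft_force: [0.3, -0.3, 0.2]
grip_width: 0.751
grip_force: 0.0
time: 18.15
position: [0.6009, 0.1998, 0.2371]
tool_rot: [1.283, 2.867, -0.002]
ft_force: [-0.1, 0.7, 0.1]
grip_width: 0.748
grip_force: 0.0
wing 18022 [0.5924 0.214  0.2248] 0.349 axis -141.3
pointer 160 -43.0
block 43 -11.6 0.052
t 18.2 p [0.601  0.2001 0.2374] F [ 0.8 -0.1  1. ] gw 0.751 gf 0.0 q [-0.81  0.31  0.57  1.51 -0.17  1.37  0.49]
[[0.0145, 0.0078, 0.5894], 'yaw', np.float64(131.78), 'z', [0.0001, -0.001, -1.0], 'ang', [-0.001, 0.001, -0.007]]
```

View pics/timer.png

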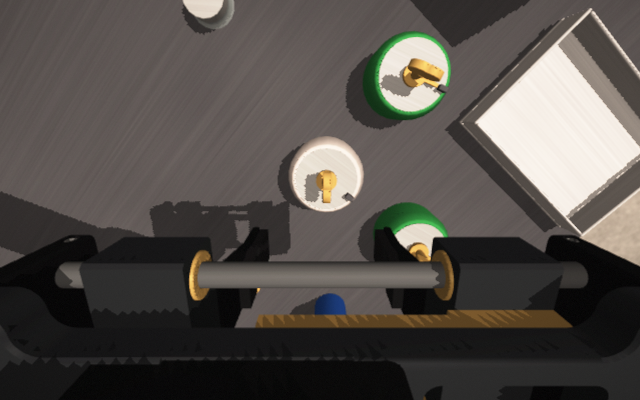

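The view shows the white timer at (327,175), its key pointing down the image, its block at (348,197), and the green look-alikes at (408,75) and (412,235).

```bash
sed -i 's/(p\[:,2\]>.1)\]/(p[:,2]>.1)\&(p[:,2]<.122)]/; s/r>.025/r>.028/; s/r<.045/r<.041/' key.py
python3 - <<'E'
from key import *
key(); print(goal([.600,.204,.09],132))
E
```

```text
wing 241 [0.602  0.2076 0.1058] 0.111 axis 131.2
pointer 13 -61.6
block 38 3.2 0.035
[[0.013, 0.0064, 0.59], 'yaw', np.float64(131.81), 'z', [0.0003, -0.0005, -1.0], 'ang', [-0.0, 0.001, -0.006]]
```

```bash
python3 -m inch '[{"slide":[0.015,0.011,0.15],"angular":[0,0,0],"claw":0.3},{"slide":[0.015,0.011,0.32],"angular":[0,0,0],"claw":0.2},{"slide":[0.015,0.011,0.46],"angular":[0,0,0],"claw":0.1},{"slide":[0.015,0.011,0.56],"angular":[0,0,0],"claw":0},{"slide":[0.015,0.011,0.59],"angular":[0,0,0],"claw":-0.2},{"slide":[0.015,0.011,0.59],"angular":[0,0,0],"claw":-0.4},{"slide":[0.015,0.011,0.59],"angular":[0,0,0],"claw":-0.6},{"slide":[0.015,0.011,0.59],"angular":[0,0,0],"claw":-0.9},{"slide":[0.015,0.011,0.59],"angular":[0,0,0],"claw":-0.9},{"slide":[0.015,0.011,0.59],"angular":[0,0,0],"claw":-0.9}]' 30
python3 -m inch '[{"slide":[0,0,0],"angular":[0,0,0],"claw":-0.9},{"slide":[0,0,0],"angular":[0,0,0],"claw":-0.9},{"slide":[0,0,0],"angular":[0,0,0],"claw":-0.9}]'
python3 -c "
from h import *
st(); print(goal([.6005,.2052,.09],132),ctrl.get_state()['torque'])"
```

```text
time: 19.25
position: [0.6008, 0.2084, 0.0913]
tool_rot: [1.276, 2.869, 0.003]
ft_force: [-0.8, -0.1, 4.4]
grip_width: 0.098
grip_force: 30.0
time: 19.55
position: [0.6008, 0.2083, 0.0912]
tool_rot: [1.276, 2.869, 0.003]
ft_force: [-0.8, -0.4, 6.2]
grip_width: 0.097
grip_force: 30.0
t 19.55 p [0.6008 0.2083 0.0912] F [-0.8 -0.4  6.2] gw 0.097 gf 30.0 q [-0.79  0.43  0.53  1.67 -0.24  1.11  0.53]
[[-0.0085, -0.0093, 0.0047], 'yaw', np.float64(132.04), 'z', [0.0019, 0.001, -1.0], 'ang', [0.004, 0.001, 0.001]] [-1.29982238e-01  1.39662187e-01  1.07468436e-04]
```

```bash
python3 -m inch '[{"slide":[-0.004,0,0],"angular":[0,0,0.25],"claw":-0.9},{"slide":[-0.004,0,0],"angular":[0,0,0.5],"claw":-0.9},{"slide":[-0.004,0,0],"angular":[0,0,0.75],"claw":-0.9},{"slide":[-0.004,0,0],"angular":[0,0,1],"claw":-0.9},{"slide":[-0.004,0,0],"angular":[0,0,1],"claw":-0.9},{"slide":[-0.004,0,0],"angular":[0,0,1],"claw":-0.9}]'
python3 -c "
from h import *
st(); print(goal([.6005,.2052,.09],132),ctrl.get_state()['torque'])"
```

```text
time: 20.15
position: [0.602, 0.2089, 0.0912]
tool_rot: [1.971, 2.445, 0.006]
ft_force: [1.5, 1.8, 5.3]
grip_width: 0.099
grip_force: 30.0
t 20.15 p [0.602  0.2089 0.0912] F [1.5 1.8 5.3] gw 0.099 gf 30.0 q [-0.87  0.45  0.63  1.67 -0.29  1.11  0.05]
[[-0.0131, -0.0089, 0.0048], 'yaw', np.float64(102.24), 'z', [0.0034, 0.0022, -1.0], 'ang', [0.008, -0.001, -0.992]] [ 0.40126409 -0.29298134 -0.00329665]
```

```bash
for i in 1 2 3 4; do python3 -m inch '[{"slide":[0,0,0],"angular":[0,0,0.25],"claw":-0.9},{"slide":[0,0,0],"angular":[0,0,0.5],"claw":-0.9},{"slide":[0,0,0],"angular":[0,0,0.75],"claw":-0.9},{"slide":[0,0,0],"angular":[0,0,1],"claw":-0.9},{"slide":[0,0,0],"angular":[0,0,1],"claw":-0.9}]' | grep -E 'posi|ft'; done
python3 -c "
from h import *
st(); print(goal([.6005,.2052,.09],132),ctrl.get_state()['torque'])"
```

```text
position: [0.6033, 0.2088, 0.0913]
ft_force: [4.2, 3.1, 2.7]
position: [0.6043, 0.2081, 0.0913]
ft_force: [6.8, 1.5, 0.9]
position: [0.6049, 0.2069, 0.0913]
ft_force: [8.7, 0.9, 0.6]
position: [0.6048, 0.2056, 0.0913]
ft_force: [9.1, -1.8, 1.4]
t 22.15 p [0.6048 0.2056 0.0913] F [ 9.1 -1.8  1.4] gw 0.091 gf 30.0 q [-1.15  0.61  1.06  1.68 -0.57  1.19 -1.84]
[[-0.016, 0.0068, 0.0051], 'yaw', np.float64(-18.05), 'z', [0.0093, -0.0024, -1.0], 'ang', [0.024, -0.008, -5.001]] [-0.47597474 -1.6917896  -0.01905407]
```

```bash
python3 -m inch '[{"slide":[0,0,0],"angular":[0,0,0],"claw":-0.6},{"slide":[0,0,0],"angular":[0,0,0],"claw":-0.2},{"slide":[0,0,0],"angular":[0,0,0],"claw":0.2},{"slide":[0,0,-0.15],"angular":[0,0,0],"claw":0.3},{"slide":[0,0,-0.35],"angular":[0,0,0],"claw":0.4},{"slide":[0,0,-0.5],"angular":[0,0,0],"claw":0.4},{"slide":[0,0,-0.58],"angular":[0,0,0],"claw":0.4},{"slide":[0,0,-0.58],"angular":[0,0,0],"claw":0.4}]' | grep -E 'posi|ft'
for i in 1 2 3 4 5 6; do python3 -m inch '[{"slide":[0,0,0],"angular":[0,0,-0.28],"claw":0.4},{"slide":[0,0,0],"angular":[0,0,-0.56],"claw":0.4},{"slide":[0,0,0],"angular":[0,0,-0.84],"claw":0.4},{"slide":[0,0,0],"angular":[0,0,-1],"claw":0.4}]' >/dev/null; done
python3 -m inch '[{"slide":[0,0,0],"angular":[0,0,0],"claw":0.4},{"slide":[0,0,0],"angular":[0,0,0],"claw":0.4},{"slide":[0,0,0],"angular":[0,0,0],"claw":0.4}]'
python3 - <<'E'
from key import *
im=key(); st(); print(goal([.600,.204,.09],162)); save(im,'t2.png',[240,110,440,260],4)
for n in ('top','side'):
    P=cloud(cam(n)); p=P.reshape(-1,3); k=p[(np.hypot(p[:,0]-.6,p[:,1]-.205)<.03)&(p[:,2]>.09)&(p[:,2]<.12)]
    if len(k)>10:
        w,v=np.linalg.eigh(np.cov(k[:,:2].T)); print(n,len(k),((k.max(0)+k.min(0))/2).round(4),np.degrees(np.arctan2(v[1,1],v[0,1])))
E
```

```text
position: [0.6019, 0.2075, 0.2378]
ft_force: [0.3, -0.5, -0.8]
time: 25.65
position: [0.6002, 0.2073, 0.2341]
tool_rot: [-0.492, -3.102, 0.001]
ft_force: [-0.4, 0.7, 0.1]
grip_width: 0.7
grip_force: 0.0
wing 248 [0.6021 0.2072 0.1057] 0.111 axis 162.1
pointer 29 170.3
block 41 3.7 0.035
t 25.7 p [0.6004 0.2074 0.2343] F [-0.2 -0.1 -0.6] gw 0.701 gf 0.0 q [-0.83  0.32  0.57  1.51 -0.17  1.37  1.01]
[[-0.0032, -0.0131, 0.5772], 'yaw', np.float64(161.98), 'z', [-0.0007, -0.0003, -1.0], 'ang', [-0.001, -0.001, -0.001]]
side 94 [0.5999 0.2037 0.1021] 165.61849738198063
```

View pics/t2.png

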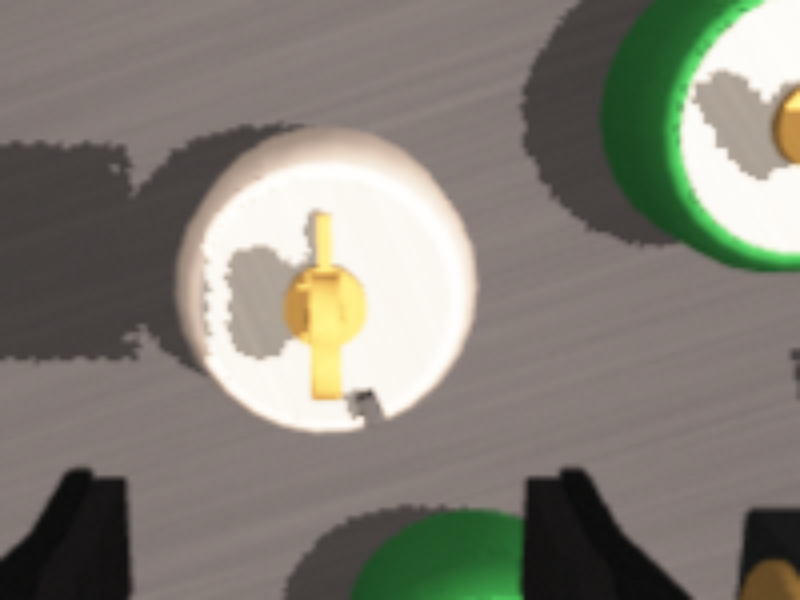

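The key followed the full 150°: in the crop the pointer is now up at (320,240), away from the block at (365,405), so about 159° remains.

```bash
python3 -m inch '[{"slide":[-0.008,0,0.15],"angular":[0,0,0],"claw":0.3},{"slide":[-0.008,0,0.32],"angular":[0,0,0],"claw":0.2},{"slide":[-0.008,0,0.46],"angular":[0,0,0],"claw":0.1},{"slide":[-0.008,0,0.55],"angular":[0,0,0],"claw":0},{"slide":[-0.008,0,0.577],"angular":[0,0,0],"claw":-0.2},{"slide":[-0.008,0,0.577],"angular":[0,0,0],"claw":-0.4},{"slide":[-0.008,0,0.577],"angular":[0,0,0],"claw":-0.6},{"slide":[-0.008,0,0.577],"angular":[0,0,0],"claw":-0.9},{"slide":[-0.008,0,0.577],"angular":[0,0,0],"claw":-0.9},{"slide":[-0.008,0,0.577],"angular":[0,0,0],"claw":-0.9}]' 30
python3 -m inch '[{"slide":[0,0,0],"angular":[0,0,0],"claw":-0.9},{"slide":[0,0,0],"angular":[0,0,0],"claw":-0.9}]' | grep -E 'posi|ft|grip'
for i in 1 2 3 4; do python3 -m inch '[{"slide":[0,0,0],"angular":[0,0,0.25],"claw":-0.9},{"slide":[0,0,0],"angular":[0,0,0.5],"claw":-0.9},{"slide":[0,0,0],"angular":[0,0,0.75],"claw":-0.9},{"slide":[0,0,0],"angular":[0,0,1],"claw":-0.9},{"slide":[0,0,0],"angular":[0,0,1],"claw":-0.9}]' | grep -E 'posi|ft'; done
python3 -c "
from h import *
st(); print(goal([.6005,.2052,.09],132),ctrl.get_state()['torque'])"
```

```text
time: 26.8
position: [0.6032, 0.2062, 0.092]
tool_rot: [0.491, 3.102, 0.001]
ft_force: [-1.7, -2.0, 5.3]
grip_width: 0.099
grip_force: 30.0
position: [0.6033, 0.2062, 0.092]
ft_force: [-1.2, -1.9, 6.7]
grip_width: 0.091
grip_force: 30.0
position: [0.6031, 0.206, 0.092]
ft_force: [-2.6, -3.0, 6.5]
position: [0.6028, 0.2058, 0.0919]
ft_force: [-3.3, -1.8, 6.9]
position: [0.6025, 0.2059, 0.0919]
ft_force: [-3.5, -1.9, 8.6]
position: [0.6023, 0.206, 0.0919]
ft_force: [-4.3, -2.4, 10.2]
t 29.0 p [0.6023 0.206  0.0919] F [-4.3 -2.4 10.2] gw 0.096 gf 30.0 q [-1.09  0.56  0.96  1.67 -0.49  1.17 -0.84]
[[-0.0074, -0.0023, 0.0076], 'yaw', np.float64(41.86), 'z', [-0.0011, -0.0005, -1.0], 'ang', [-0.002, 0.001, -3.005]] [-0.61989779  1.22519295  0.01505275]
```

```bash
cat > y.py <<'E'
from h import *
s=ctrl.get_state(); M=R.from_rotvec(s['tool_rot']).as_matrix()
print('yaw',np.degrees(np.arctan2(M[1,0],M[0,0])).round(2),'tau',s['torque'].round(2),'F',s['ft_force'].round(1),'j5-7 torque',s['joint_torque'][4:].round(2))
E
python3 -m inch '[{"slide":[0,0,0],"angular":[0,0,0.25],"claw":-0.9},{"slide":[0,0,0],"angular":[0,0,0.5],"claw":-0.9},{"slide":[0,0,0],"angular":[0,0,0.75],"claw":-0.9},{"slide":[0,0,0],"angular":[0,0,1],"claw":-0.9},{"slide":[0,0,0],"angular":[0,0,1],"claw":-0.9}]' >/dev/null; python3 y.py
for i in 1 2 3 4; do python3 -m inch '[{"slide":[0,0,0],"angular":[0,0,0.03],"claw":-0.9},{"slide":[0,0,0],"angular":[0,0,0.07],"claw":-0.9},{"slide":[0,0,0],"angular":[0,0,0.07],"claw":-0.9}]' >/dev/null; python3 y.py; done
```

```text
yaw 11.87 tau [-0.51  1.31  0.01] F [-5.3 -1.6  9.5] j5-7 torque [-0.89 -1.88 -0.69]
yaw 9.91 tau [-0.55  1.26  0.05] F [-4.6 -2.5  9.5] j5-7 torque [-0.86 -1.83 -0.17]
yaw 7.81 tau [-0.49  1.29  0.11] F [-6.  -1.3 10.1] j5-7 torque [-0.85 -1.83 -0.17]
yaw 5.71 tau [-0.48  1.33  0.1 ] F [-4.7 -1.9  9.8] j5-7 torque [-0.85 -1.83 -0.17]
yaw 3.61 tau [-0.45  1.29  0.05] F [-4.7 -2.5  9.5] j5-7 torque [-0.84 -1.83 -0.17]
```

```bash
for i in 1 2 3; do python3 -m inch '[{"slide":[0,0,0],"angular":[0,0,0.03],"claw":-0.9},{"slide":[0,0,0],"angular":[0,0,0.06],"claw":-0.9},{"slide":[0,0,0],"angular":[0,0,0.06],"claw":-0.9}]' >/dev/null; python3 y.py; done
```

```text
yaw 1.84 tau [-0.52  1.32  0.23] F [-5.3 -1.2  9.3] j5-7 torque [-0.9  -1.82 -0.27]
yaw 0.07 tau [-0.49  1.28  0.41] F [-4.9 -2.5  9.6] j5-7 torque [-0.99 -1.79 -0.44]
yaw -1.71 tau [-0.53  1.15  0.46] F [-5.2 -2.2  9.9] j5-7 torque [-1.03 -1.65 -0.54]
```

The torque jumped from about 0.1 to 0.46 N m, so the key is at its stop. Release, retreat and check.

```bash
python3 -m inch '[{"slide":[0,0,0],"angular":[0,0,-0.06],"claw":-0.9},{"slide":[0,0,0],"angular":[0,0,-0.06],"claw":-0.5},{"slide":[0,0,0],"angular":[0,0,-0.06],"claw":-0.1},{"slide":[0,0,0],"angular":[0,0,-0.06],"claw":0.3},{"slide":[0,0,-0.15],"angular":[0,0,-0.06],"claw":0.4},{"slide":[0,0,-0.35],"angular":[0,0,-0.06],"claw":0.4},{"slide":[0,0,-0.5],"angular":[0,0,-0.06],"claw":0.4},{"slide":[0,0,-0.58],"angular":[0,0,-0.06],"claw":0.4},{"slide":[0,0,-0.58],"angular":[0,0,-0.06],"claw":0.4},{"slide":[0,0,-0.58],"angular":[0,0,-0.06],"claw":0.4}]'
python3 - <<'E'
from key import *
im=key(); st(); c=im['color'][110:260,240:440,::-1]; c2=cam('side')
P=cloud(c2); print(rim(P,[.584,-.229],.027,.126,.142),rim(P,[.453,.065],.04,.05,.1))
a=cv2.resize(np.ascontiguousarray(c),(400,300)); b=cv2.resize(c2['color'][110:335,180:480,::-1],(400,300)); cv2.imwrite('pics/end.png',np.hstack([a,b]))
E
```

```text
time: 32.6
position: [0.6023, 0.207, 0.235]
tool_rot: [-3.141, -0.001, 0.001]
ft_force: [0.4, -0.2, -1.6]
grip_width: 0.694
grip_force: 0.0
wing 244 [0.6037 0.2058 0.106 ] 0.112 axis -175.2
pointer 39 8.1
block 44 4.9 0.032
t 32.65 p [0.6018 0.207  0.2341] F [ 0.1 -0.1 -1. ] gw 0.69 gf 0.0 q [-1.22  0.51  1.18  1.52 -0.47  1.43 -1.59]
(array([ 0.5842, -0.2318,  0.0201]), np.float64(0.1335), 219) (array([0.453, 0.065, 0.032]), np.float64(nan), 0)
  return _methods._mean(a, axis=axis, dtype=dtype,
  ret = ret.dtype.type(ret / rcount)
```

View pics/end.png

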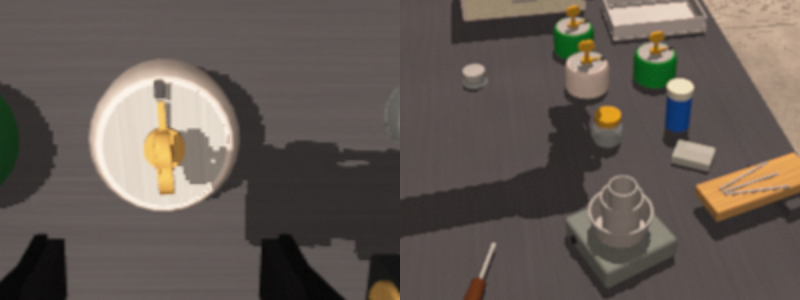

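The pointer lies on the steel block (left half, around (160,90)), and the nested vessels stand upright (right half, around (620,215)). The other things are where they were.

```bash
python3 -c "
from bench import ctrl
print(ctrl.close_job())"
```

```text
the job is handed in; nothing more can be done
None
```

The job is handed in at about 33 s of the 72 s allowed: the beaker stands upright in the bath with the cup upright inside it, and the white timer is wound to its stop with the pointer at the steel block.

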